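Flanged bush into the suspension link's eye, flange up

TASK

Fit a bush in the empty eye of the suspension link on the bench: take the flanged bush that already stands with its flange up and set it in the eye, flange up, fully home with the flange sitting on the eye's rim, then let go. Leave the same kind of bush that stands upside down and the plain sleeve where they are.

Things in the scene. Friction and masses are not known exactly. Their poses are not given: they have to be found in the camera images.
- bush: The bush to fit: plain steel, standing flange up, about 0.25 kg. Below, a round spigot 32 mm across, 24 mm long, its last 8 mm tapering to 24 mm; above it a round flange 58 mm across, 14 mm thick (rubber and a small sleeve show in its top face); 38 mm tall. Origin: centre of the spigot's lower end; z up the axis. Grip the flange's edge from above, in any direction.
- bush_inverted: A bush of the same shape and size standing the wrong way up: its 58 mm flange, 14 mm thick, lies on the bench and the narrower 32 mm spigot points up to 38 mm. Leave it alone. Origin: centre of its underside; z up.
- sleeve: A plain steel tube without flange, 30 mm across, 18 mm bore, 40 mm tall, standing on end. Leave it alone. Origin: centre of its underside; z up.
- eye (a point): Centre of the upper rim of the link's empty eye, 50 mm above the bench. Link: dark steel bar fixed to the bench, upright round eyes 52 mm across, 50 mm tall at its ends, 220 mm apart; the other eye already has a bush, top at 64 mm. The bore is 40 mm across and open to the bench; a seated flange overhangs the eye by 3 mm. x points to the other eye, z up; bar 32 mm wide, 36 mm high.
Mind the look-alikes: they are no part of the job. What is shaped like the bush but pink is not meant.

How it is judged:
At the end, for the whole second after the job is handed in: The bush sits in the empty eye, flange up and upright within 10 degrees, its axis within 10 mm of the eye's, its flange down on the rim (within 5 mm), at rest and let go; the upside-down bush and the sleeve stand within 30 mm of where they were (horizontal distance between bush and eye below 0.01 m and z of bush in the frame of eye between -0.032 and -0.019 m and angle between bush's own z axis and vertical below 0.175 rad and linear speed of bush below 0.02 m/s and distance of each of bush_inverted, sleeve from where it was at the start of the episode below 0.03 m); the robot touches nothing.
It fails at once if the upside-down bush was moved by more than 30 mm (distance of bush_inverted from where it was at the start of the episode above 0.03 m).
It fails at once if the plain sleeve was moved by more than 30 mm (distance of sleeve from where it was at the start of the episode above 0.03 m).
It also fails if it takes over 40 s, if anything falls off the work surface, if the arm or the gripper's body presses on something with over 40 N, if the wrist force passes 120 N, or if a joint passes its speed limit or range.

ROBOT

A 7-joint arm with a two-finger parallel gripper is mounted at the origin on the work surface. World frame = base frame: x ahead of the robot, y to its left, z up, the work surface at z = 0. Lengths are in m, angles in rad, forces in N, time in s.
With the tool pointing down it reaches from about 0.425 to 0.8 m from the base axis. Payload 8.3 kg.
Tool frame: the origin (TCP) lies midway between the tips of the shut fingers; the grasp point (between the pads) lies 19 mm behind it; y points along the fingers, x is the direction in which the jaws open and shut, and the axes are right-handed (so a half turn about y gives the same grasp; the last joint's range is limited). The gripper opens to 85 mm and grips with 20 to 120 N. Pads are 22 mm wide; open, the fingers measure 114 mm over their backs; the gripper's body (76 mm by 85 mm) begins 54 mm behind the grasp point. The pads swing forward as they close: fully open they stand 13 mm farther back than shut.
Start: joints at [-1.204, 0.383, 0.016, 1.37, -0.006, 1.388, -0.046], TCP at [0.26, 0.568, 0.207] pointing down, gripper open.
Joint ranges: [-2.95, 2.95], [-0.25, 2.06], [-1.52, 1.56], [0.18, 2.33], [-1.44, 4.58], [0.02, 2.06], [-3.01, 3.01]. Speed limits (rad/s): [2.39, 2.39, 3.01, 3.01, 3.14, 3.14, 3.14].

INTERFACE

Orientations are given as [roll, pitch, yaw] about the fixed x, y, z axes, in that order (R = Rz(yaw) Ry(pitch) Rx(roll)).
In Python, from workcell import bot gives the robot as it stands.
- The arm moves only by the shell command python3 -m crank 'ROWS' [FORCE]. ROWS is text: rows parted by semicolons, each of 7 numbers parted by spaces: the gripper's target within -1 to 1 (fully open at 1, half-way at 0, shut at -1), then the shift along the tool's x, y, z in cm, then the turn, a rotation vector about the tool's x, y, z in rad. In form: gripper x y z rx ry rz; .... A call has 1 to 8 rows; each row shifts and turns the pose as measured when the row begins, along the tool's axes as they then stand; what a row does not reach is not made up. A row lasts 1/12 s, in which the tool goes at most 41.7 mm and 7.16 degrees, less where a joint would pass 70% of its speed; a pose out of reach is approached as far as the arm can. A call with a gripper value outside its range is refused whole. The fingers move at their own pace and stop on an object; FORCE is the grip in N (left out, the last holds). Time passes only in rows, so rows that do not move let the fingers close. It gives the time, the measured TCP pose, the force and the opening at its end, in the units of the state.
- bot.get_state(): the state, without advancing time (a new reading comes with each control period).
- bot.camera(name): name is "side" or "top"; returns (picture, depth): 480x640x3 uint8, red, green, blue; 480x640 float32, m along the optical axis (not along the pixel's ray), 0 where there is no reading.
- bot.camera_info(name): a dict with "camera_matrix" (3x3 intrinsics, pixels), "dist_coeffs" ([k1, k2, p1, p2, k3] as OpenCV has them; the pictures are not rectified), "R" (3x3) and "t" (3): a world point X has camera coordinates R X + t. Camera axes: x right, y down, z forward; pixel columns grow to the right and rows downward; lengths in m; the calibration is good to about 2 mm. A picture is of the moment at which its call begins. camera_info takes no time and is no camera call.
- bot.close_job(): hands the job in, once; it reports no verdict.
The state is a dict: "time": time; "q": joint angles; "dq": joint speeds; "joint_torque": joint torques, N m; "ee_pos": TCP position; "ee_rot": TCP orientation; "contact_force": force on the tool from outside, world axes, zero at the start; "torque": the same for the moment, N m; "finger_gap": opening from 0.0 (shut) to 1.0 (fully open).
Only numpy, scipy, OpenCV 4.12 (cv2) and the standard library are available. Lean on these libraries where they do the work, as an engineer would, in place of code of your own. Each camera call takes 0.05 s, during which the arm holds its last target. There are 200 camera calls.

## Working session

There is one attempt and no reset: what is moved stays moved. The work goes in short steps, Python scripts to look and compute and a shell command to move; the robot and the scene stay as the last step left them, time stands still between calls to the robot, and variables do not carry over. Pictures are saved under pics/ and viewed, on a budget of 10 in all, crops included, one or two more only if the job needs it, and the job is handed in when it is done.

```bash
mkdir -p pics; ls
python3 - <<'E'
from workcell import bot
import cv2,numpy as np
for n in("top","side"):
    im,d=bot.camera(n); cv2.imwrite(f"pics/{n}0.png",im[...,::-1]); np.savez(f"{n}0.npz",im=im,d=d)
    i=bot.camera_info(n); print(n,i)
    print((d>0).mean())
s=bot.get_state(); print({k:np.round(v,3) for k,v in s.items()})
E
```

```text
pics
top {'camera_matrix': array([[521.35692059,   0.        , 317.21072939],
       [  0.        , 521.35692059, 238.04209891],
       [  0.        ,   0.        ,   1.        ]]), 'dist_coeffs': array([-0.09228471,  0.        ,  0.        ,  0.        ,  0.        ]), 'R': array([[-0.00202723, -0.99995013, -0.00977848],
       [-0.99343078,  0.00313265, -0.11439175],
       [ 0.11441667,  0.00948234, -0.99338759]]), 't': array([-0.08295225,  0.51333878,  0.95660722])}
0.9958138020833334
side {'camera_matrix': array([[465.61000341,   0.        , 316.16662052],
       [  0.        , 465.61000341, 235.6802628 ],
       [  0.        ,   0.        ,   1.        ]]), 'dist_coeffs': array([-0.01610736,  0.        ,  0.        ,  0.        ,  0.        ]), 'R': array([[-0.94958534, -0.31350672,  0.00110137],
       [-0.24778287,  0.74835182, -0.61528302],
       [ 0.19207115, -0.58453664, -0.78830552]]), 't': array([0.48040539, 0.23390937, 0.57863335])}
0.9959635416666667
{'time': np.float64(0.1), 'q': array([-1.204,  0.384,  0.016,  1.371, -0.006,  1.388, -0.046]), 'dq': array([-0.002, -0.003,  0.   , -0.003, -0.001, -0.   , -0.001]), 'joint_torque': array([ 3.0000e-03, -6.2912e+01,  8.4700e-01, -3.7276e+01,  1.7000e-02,
        1.0000e-02, -0.0000e+00]), 'ee_pos': array([0.26 , 0.568, 0.206]), 'ee_rot': array([-1.571,  0.002,  1.141]), 'contact_force': array([0.25 , 1.035, 1.453]), 'torque': array([ 0.061, -0.005,  0.016]), 'finger_gap': np.float64(1.003)}
```

View pics/top0.png

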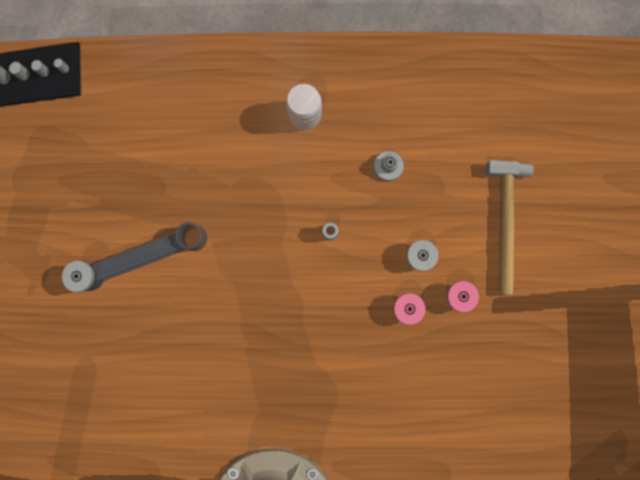

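View pics/side0.png

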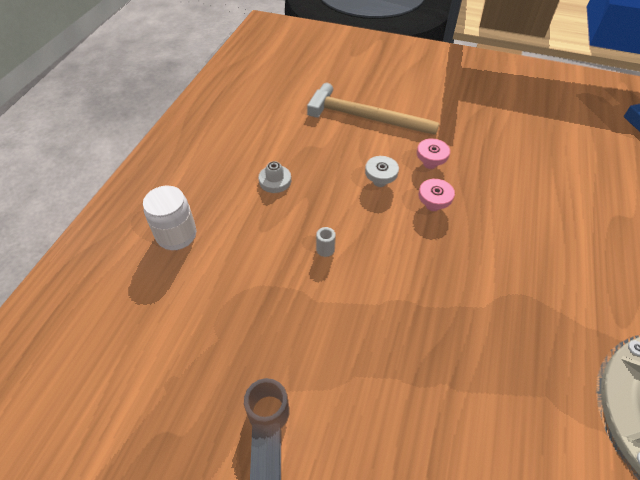

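The top view shows the flange-up steel bush at (423,255), the inverted bush at (389,165), the sleeve at (330,231), the empty eye at (191,236) and the filled eye at (77,276). In the side view the bush is at (382,168), the inverted bush at (275,178), the sleeve at (325,240) and the eye at (266,402). Two pink decoys stand next to the bush.

```bash
cat > h.py <<'E'
import cv2,numpy as np
from workcell import bot
def ray(n,uv,z):
    i=bot.camera_info(n);p=cv2.undistortPoints(np.array([[uv]],float),i["camera_matrix"],i["dist_coeffs"])[0,0]
    R,t=i["R"],i["t"];c=-R.T@t;d=R.T@np.r_[p,1];return c+d*(z-c[2])/d[2]
def blob(n,im,box,mask,z):
    x0,y0,x1,y1=box;m=np.zeros(mask.shape,np.uint8);m[y0:y1,x0:x1]=mask[y0:y1,x0:x1]
    c=max(cv2.findContours(m,cv2.RETR_EXTERNAL,cv2.CHAIN_APPROX_NONE)[0],key=cv2.contourArea)
    P=np.array([ray(n,q[0].astype(float),z)[:2] for q in c]);(x,y),r=cv2.minEnclosingCircle(P.astype(np.float32))
    A=np.c_[2*P,np.ones(len(P))];s=np.linalg.lstsq(A,(P**2).sum(1),rcond=None)[0]
    return np.round([s[0],s[1],np.sqrt(s[2]+s[0]**2+s[1]**2),x,y,r],4)
def pts(n,d):
    i=bot.camera_info(n);v,u=np.mgrid[:480,:640];p=cv2.undistortPoints(np.stack([u,v],-1).reshape(-1,1,2).astype(float),i["camera_matrix"],i["dist_coeffs"])[:,0]
    X=np.c_[p,np.ones(len(p))]*d.reshape(-1,1);return ((X-i["t"])@i["R"]).reshape(480,640,3)
E
python3 - <<'E'
from h import *
for n,boxes in (("top",dict(bush=(395,230,450,283,.038),eye=(165,215,215,260,.05),filled=(50,250,110,300,.064),pinkA=(380,285,435,335,.038),pinkB=(436,270,490,320,.038))),("side",dict(bush=(355,145,408,195,.038),eye=(235,370,300,440,.05)))):
    f=np.load(n+"0.npz");im,d=f["im"],f["d"];P=pts(n,d)
    hsv=cv2.cvtColor(im,cv2.COLOR_RGB2HSV)
    for k,b in boxes.items():
        z=b[4]; m=(abs(P[...,2]-z)<.008).astype(np.uint8)
        x0,y0,x1,y1=b[:4];sub=P[y0:y1,x0:x1][m[y0:y1,x0:x1]>0]
        print(n,k,blob(n,im,b[:4],m,z),len(sub),"depth mean",np.round(sub.mean(0),4),"zmax",P[y0:y1,x0:x1,2].max().round(4))
        if k=="bush":
            m2=((hsv[...,1]<60)&(hsv[...,2]>90)).astype(np.uint8);print("  colour",blob(n,im,b[:4],m2,z))
for u in((389,165,.038),(330,231,.04)):print(ray("top",u[:2],u[2]).round(3))
E
```

```text
top bush [ 0.4794 -0.2802  0.0279  0.4793 -0.2807  0.0296] 733 depth mean [ 0.4794 -0.2802  0.0381] zmax 1.0082
  colour [ 0.4794 -0.2803  0.0283  0.4791 -0.2803  0.0295]
top eye [0.5167 0.1557 0.0247 0.5155 0.1557 0.0266] 265 depth mean [0.5172 0.1559 0.0493] zmax 1.0082
top filled [0.44   0.3606 0.0288 0.4388 0.3603 0.0306] 760 depth mean [0.44   0.3606 0.0639] zmax 1.0082
top pinkA [ 0.3806 -0.2536  0.0284  0.3803 -0.2535  0.0295] 783 depth mean [ 0.3806 -0.2536  0.0382] zmax 1.0082
top pinkB [ 0.4025 -0.3546  0.0283  0.402  -0.3543  0.0296] 763 depth mean [ 0.4025 -0.3546  0.0379] zmax 1.0082
side bush [ 0.4783 -0.2784  0.0304  0.4787 -0.2782  0.033 ] 711 depth mean [ 0.4781 -0.2772  0.0386] zmax 0.5995
  colour [ 0.4785 -0.2748  0.0323  0.4776 -0.2728  0.038 ]
side eye [0.5165 0.1579 0.0258 0.517  0.1583 0.0271] 767 depth mean [0.5167 0.1582 0.0494] zmax 0.5995
[ 0.652 -0.222  0.038]
[ 0.525 -0.108  0.04 ]
```

Both views agree to about 2 mm: bush at (0.479, -0.279) and eye at (0.517, 0.157). The eyes come out 219 mm apart, against 220 mm given. I'll move along an arc over the eye first.

```bash
python3 -m crank '1 -1.55 0 -2.8 0 0 0;1 -1.55 0 -2.8 0 0 0;1 -1.55 0 -2.8 0 0 0;1 -1.55 0 -2.8 0 0 0;1 -1.55 0 -2.8 0 0 0;1 -1.55 0 -2.8 0 0 0;1 -1.55 0 -2.8 0 0 0;1 -1.55 0 -2.8 0 0 0' 60; python3 -m crank '1 -1.55 0 -2.8 0 0 0;1 -1.55 0 -2.8 0 0 0;1 -1.55 0 -2.8 0 0 0;1 -1.55 0 -2.8 0 0 0;1 -1.55 0 -2.8 0 0 0;1 -1.55 0 -2.8 0 0 0;1 -1.55 0 -2.8 0 0 0;1 -1.55 0 -2.8 0 0 0'
cat >> h.py <<'E'
def to(x,y,z,yaw):
    s=bot.get_state();p=s["ee_pos"];r=s["ee_rot"];a=r[2];d=np.array([x,y,z])-p
    print("t",round(s["time"],2),"p",p.round(4),"r",r.round(3),"gap",round(s["finger_gap"],3),"F",s["contact_force"].round(1))
    print("tool cm",np.round(100*np.array([d[0]*np.cos(a)+d[1]*np.sin(a),-d[2],-d[0]*np.sin(a)+d[1]*np.cos(a)]),2),"ry",round(a-yaw,3))
E
python3 -c "
from h import *
to(.479,-.279,.12,1.4)"
```

```text
time: 0.77
ee_pos: [0.4087, 0.3599, 0.1997]
ee_rot: [-1.564, 0.01, 1.159]
contact_force: [0.3, 0.3, 0.0]
finger_gap: 0.996
time: 1.43
ee_pos: [0.5684, 0.1441, 0.1968]
ee_rot: [-1.561, 0.013, 1.16]
contact_force: [0.7, 1.0, 0.3]
finger_gap: 0.999
t 1.43 p [0.5684 0.1441 0.1968] r [-1.561  0.013  1.16 ] gap 0.999 F [0.7 1.  0.3]
tool cm [-42.36   7.68  -8.69] ry -0.24
```

```bash
python3 -m crank '1 -2.8 0.2 -0.6 0 0 0;1 -2.8 0.2 -0.6 0 0 0;1 -2.8 0.2 -0.6 0 0 0;1 -2.8 0.2 -0.6 0 0 0;1 -2.8 0.2 -0.6 0 0 0;1 -2.8 0.2 -0.6 0 0 0;1 -2.8 0.2 -0.6 0 0 0;1 -2.8 0.2 -0.6 0 0 0' 60; python3 -m crank '1 -2.8 0.2 -0.6 0 0 0;1 -2.8 0.2 -0.6 0 0 0;1 -2.8 0.2 -0.6 0 0 0;1 -2.8 0.2 -0.6 0 0 0;1 -2.5 0.2 -0.6 0 0 0;1 0 0 0 0 -0.12 0;1 0 0 0 0 -0.12 0;1 0 0 0 0 0 0' 
python3 -c "
from h import *
to(.479,-.279,.12,1.4);n='top';im,d=bot.camera(n);cv2.imwrite('pics/top1.png',im[...,::-1])"
```

```text
time: 2.1
ee_pos: [0.5212, -0.0926, 0.1784]
ee_rot: [-1.556, 0.019, 1.158]
contact_force: [1.7, -0.4, 0.4]
finger_gap: 0.999
time: 2.77
ee_pos: [0.4845, -0.246, 0.1675]
ee_rot: [-1.546, 0.018, 1.394]
contact_force: [-0.6, -0.0, 0.1]
finger_gap: 1.0
t 2.77 p [ 0.4845 -0.246   0.1675] r [-1.546  0.018  1.394] gap 1.0 F [-0.6 -0.   0.1]
tool cm [-3.35  4.75 -0.04] ry -0.006
```

View pics/top1.png

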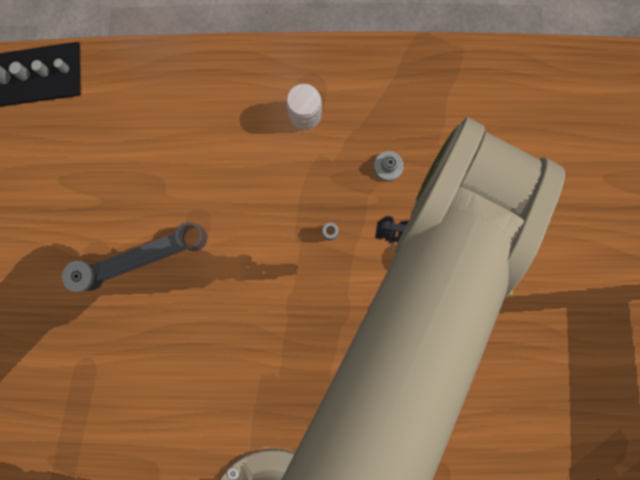

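The arm hides the bush from above and nothing has been disturbed. I'll level the tool and line up over the bush.

```bash
cat >> h.py <<'E'
from scipy.spatial.transform import Rotation as Ro
def go(x,y,z,yaw):
    s=bot.get_state();p=s["ee_pos"];R=Ro.from_euler("xyz",s["ee_rot"]);T=Ro.from_euler("xyz",[-np.pi/2,0,yaw])
    print("t",round(s["time"],2),"p",p.round(4),"r",s["ee_rot"].round(3),"gap",round(s["finger_gap"],3),"F",s["contact_force"].round(1))
    print("tool cm",(100*R.inv().apply(np.array([x,y,z])-p)).round(2),"rv",(R.inv()*T).as_rotvec().round(3))
E
python3 -m crank '1 -1.2 0.8 0 -0.025 -0.006 0.018;1 -1.2 0.8 0 0 0 0;1 -0.9 0.8 0 0 0 0;1 0 0 0 0 0 0;1 0 0 0 0 0 0'
python3 -c "
from h import *
go(.479,-.279,.11,1.4)"
```

```text
time: 3.23
ee_pos: [0.4789, -0.2778, 0.1423]
ee_rot: [-1.57, 0.033, 1.383]
contact_force: [0.1, 1.4, 0.1]
finger_gap: 1.004
t 3.23 p [ 0.4789 -0.2778  0.1423] r [-1.57   0.033  1.383] gap 1.004 F [0.1 1.4 0.1]
tool cm [-0.01  3.23 -0.04] rv [-0.001 -0.017 -0.033]
```

```bash
python3 -m crank '1 0 1.5 0 0 -0.017 -0.033;1 0 2 0 0 0 0;1 0 2 0 0 0 0;1 0 2 0 0 0 0;1 0 0 0 0 0 0;1 0 0 0 0 0 0'
python3 -c "
from h import *
go(.479,-.279,.01,1.4)
im,d=bot.camera('side');cv2.imwrite('pics/side2.png',im[60:300,220:540,::-1].repeat(2,0).repeat(2,1))"
```

```text
time: 3.73
ee_pos: [0.482, -0.2766, 0.0664]
ee_rot: [-1.571, -0.003, 1.397]
contact_force: [0.8, -0.2, -0.2]
finger_gap: 1.003
t 3.73 p [ 0.482  -0.2766  0.0664] r [-1.571 -0.003  1.397] gap 1.003 F [ 0.8 -0.2 -0.2]
tool cm [-0.31  5.64  0.26] rv [ 0.    -0.003  0.003]
```

View pics/side2.png

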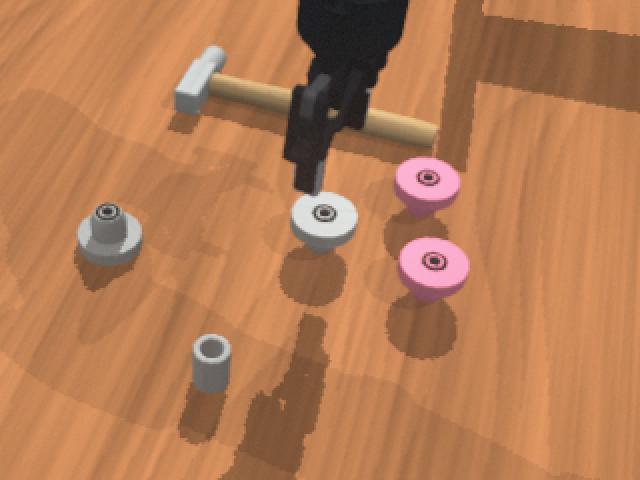

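The near fingertip shows at full-image (375,152), with the far finger hidden behind it and the bush at (382,168). I'll check that the tip projects where it should.

```bash
python3 -c "
from h import *
for z in(.07,.08,.09):print(ray('side',(375,152),z).round(4))
i=bot.camera_info('side')
for X in([.489,-.233,.08],[.474,-.32,.08]):print(cv2.projectPoints(np.array([X]),cv2.Rodrigues(i['R'])[0],i['t'],i['camera_matrix'],i['dist_coeffs'])[0])"
```

```text
[ 0.4941 -0.2793  0.07  ]
[ 0.4924 -0.2681  0.08  ]
[ 0.4907 -0.2569  0.09  ]
[[[371.82651717 166.5088929 ]]]
[[[392.75857387 134.75770007]]]
```

Run:
```python
from h import *
im,d=bot.camera('side');P=pts('side',d)
m=(abs(P[...,0]-.482)<.09)&(abs(P[...,1]+.277)<.09)&(P[...,2]>.05)&(P[...,2]<.3)
Q=P[m];a=1.397
u=(Q[:,0]-.482)*np.cos(a)+(Q[:,1]+.2766)*np.sin(a);v=-(Q[:,0]-.482)*np.sin(a)+(Q[:,1]+.2766)*np.cos(a)
for z in np.arange(.05,.2,.01):
    k=(Q[:,2]>=z)&(Q[:,2]<z+.01)
    if k.sum(): print(round(z,2),k.sum(),"u",np.percentile(u[k],[1,50,99]).round(3),"v",np.percentile(v[k],[1,50,99]).round(3))
```

```text
0.1 31 u [-0.044 -0.043  0.051] v [-0.008  0.003  0.01 ]
0.11 111 u [-0.048  0.045  0.057] v [-0.009  0.006  0.012]
0.12 111 u [-0.047  0.049  0.057] v [-0.01   0.006  0.012]
0.13 106 u [-0.047  0.049  0.057] v [-0.006  0.007  0.013]
0.14 39 u [-0.051 -0.044  0.054] v [0.005 0.009 0.014]
0.15 150 u [-0.069  0.056  0.075] v [-0.01   0.009  0.014]
0.16 198 u [-0.067  0.064  0.074] v [-0.01   0.01   0.018]
0.17 183 u [-0.036  0.04   0.073] v [-0.01   0.012  0.018]
0.18 227 u [-0.016  0.066  0.072] v [-0.015  0.01   0.02 ]
0.19 284 u [-0.013  0.034  0.071] v [-0.018  0.012  0.02 ]
0.2 346 u [0.011 0.052 0.07 ] v [-0.012  0.004  0.017]
```

Depth puts the open fingertips about 38 mm above the reported TCP, well over the expected ~13 mm. Sideways they are centred. I'll go down in stages and check tip height by depth.

```bash
cat >> h.py <<'E'
def tips():
    s=bot.get_state();p=s["ee_pos"];a=s["ee_rot"][2];im,d=bot.camera('side');P=pts('side',d)
    hsv=cv2.cvtColor(im,cv2.COLOR_RGB2HSV);dk=hsv[...,2]<75
    q=P-p;u=q[...,0]*np.cos(a)+q[...,1]*np.sin(a);v=-q[...,0]*np.sin(a)+q[...,1]*np.cos(a)
    m=dk&(abs(u)<.08)&(abs(v)<.03)&(P[...,2]>.012)&(P[...,2]<.3)
    for n,k in(("near",m&(u>.015)),("far",m&(u<-.015))):
        if k.sum(): z=np.sort(P[...,2][k]);lo=k&(P[...,2]<z[0]+.03);print(n,"zlow",z[:8].round(4),"u",np.percentile(u[lo],[2,98]).round(3),"v",np.percentile(v[lo],[2,98]).round(3))
    return im
E
python3 -m crank '1 -0.3 1.4 0.25 0 0 0;1 0 1.4 0 0 0 0;1 0 0.8 0 0 0 0;1 0 0 0 0 0 0;1 0 0 0 0 0 0'
python3 -c "
from h import *
go(.479,-.279,.01,1.4);im=tips()
cv2.imwrite('pics/side3.png',im[60:300,220:540,::-1].repeat(2,0).repeat(2,1))"
```

```text
time: 4.25
ee_pos: [0.4845, -0.2804, 0.037]
ee_rot: [-1.582, -0.002, 1.398]
contact_force: [0.3, 0.0, -0.2]
finger_gap: 1.005
t 4.25 p [ 0.4845 -0.2804  0.037 ] r [-1.582 -0.002  1.398] gap 1.005 F [ 0.3  0.  -0.2]
tool cm [0.04 2.69 0.6 ] rv [ 0.012 -0.002  0.002]
near zlow [0.0816 0.0829 0.0834 0.084  0.0848 0.0855 0.0859 0.086 ] u [0.052 0.057] v [-0.005  0.009]
far zlow [0.0755 0.0757 0.0778 0.0779 0.079  0.0792 0.0793 0.0794] u [-0.046 -0.041] v [-0.     0.012]
```

View pics/side3.png

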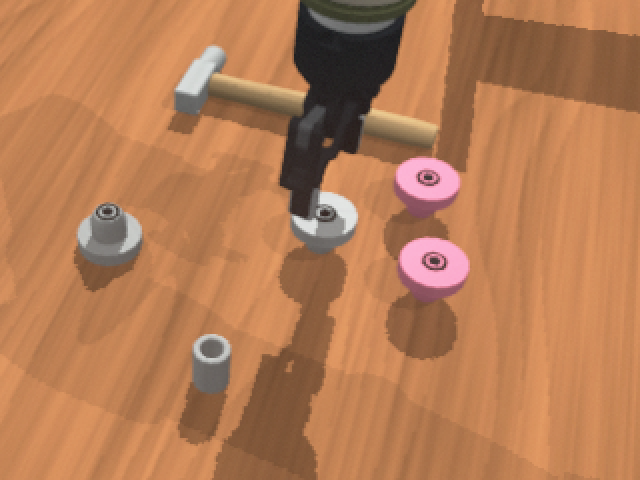

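Tips are at 0.075 m with the TCP reading 0.037 m, so the offset of about 38 mm is consistent. Depth, shadow and picture all agree, so I'll trust them over the TCP reading and keep descending with force checks.

```bash
python3 -m crank '1 0 1.2 0.4 0.012 0 0;1 0 1.2 0.1 0 0 0;1 0 1.2 0.1 0 0 0;1 0 0 0 0 0 0'
python3 -c "
from h import *
go(.479,-.279,.0,1.4);im=tips()"
python3 -m crank '1 0 0.6 0 0 0 0;1 0 0.6 0 0 0 0;1 0 0 0 0 0 0'
python3 -c "
from h import *
go(.479,-.279,-.02,1.4);im=tips()
cv2.imwrite('pics/side4.png',im[60:300,220:540,::-1].repeat(2,0).repeat(2,1))"
```

```text
time: 4.63
ee_pos: [0.4802, -0.2797, 0.0002]
ee_rot: [-1.574, -0.001, 1.399]
contact_force: [-0.4, 0.4, -0.4]
finger_gap: 1.001
t 4.63 p [ 4.802e-01 -2.797e-01  2.000e-04] r [-1.574e+00 -1.000e-03  1.399e+00] gap 1.001 F [-0.4  0.4 -0.4]
tool cm [0.05 0.02 0.13] rv [ 0.003 -0.001  0.001]
near zlow [0.046  0.0461 0.0478 0.0485 0.0491 0.0491 0.0493 0.0494] u [0.052 0.058] v [-0.006  0.008]
far zlow [0.0392 0.0396 0.04   0.0405 0.0405 0.041  0.0412 0.0415] u [-0.046 -0.041] v [-0.     0.012]
time: 4.93
ee_pos: [0.4806, -0.2802, -0.0121]
ee_rot: [-1.574, -0.001, 1.399]
contact_force: [0.3, -0.4, -0.5]
finger_gap: 0.999
t 4.93 p [ 0.4806 -0.2802 -0.0121] r [-1.574e+00 -1.000e-03  1.399e+00] gap 0.999 F [ 0.3 -0.4 -0.5]
tool cm [0.09 0.79 0.19] rv [ 0.003 -0.001  0.001]
near zlow [0.0347 0.0347 0.0348 0.0357 0.0367 0.037  0.037  0.037 ] u [0.052 0.058] v [-0.006  0.008]
far zlow [0.0269 0.0275 0.0278 0.0283 0.0288 0.0294 0.0296 0.0299] u [-0.045 -0.041] v [-0.     0.011]
```

View pics/side4.png

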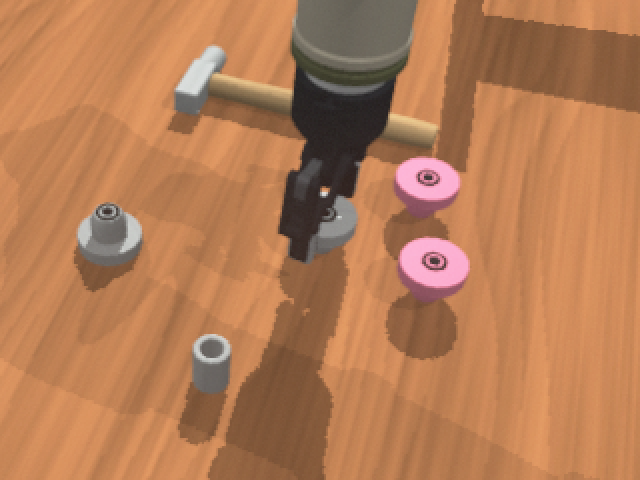

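Tips are now at about 0.027 m on either side of the flange. I'll drop another 7 mm and close.

```bash
python3 -m crank '1 0 0.7 0.2 0 0 0;1 0 0 0 0 0 0;-0.2 0 0 0 0 0 0;-0.2 0 0 0 0 0 0;-0.2 0 0 0 0 0 0;-0.2 0 0 0 0 0 0;-0.2 0 0 0 0 0 0;-0.2 0 0 0 0 0 0' 60
python3 -c "
from h import *
go(.479,-.279,-.02,1.4);im=tips()"
```

```text
time: 5.65
ee_pos: [0.4793, -0.2804, -0.0181]
ee_rot: [-1.576, -0.0, 1.398]
contact_force: [-0.5, 0.3, -2.5]
finger_gap: 0.665
t 5.65 p [ 0.4793 -0.2804 -0.0181] r [-1.576 -0.     1.398] gap 0.665 F [-0.5  0.3 -2.5]
tool cm [0.13 0.19 0.05] rv [ 0.005 -0.002  0.   ]
near zlow [0.0121 0.0199 0.0199 0.02   0.0202 0.0213 0.0215 0.0215] u [0.037 0.043] v [-0.005  0.008]
far zlow [0.0376 0.0377 0.04   0.0403 0.0407 0.0421 0.0422 0.0424] u [-0.034 -0.026] v [0.006 0.014]
```

Opening is 0.665 (≈57 mm), so the flange is gripped. Lift next.

```bash
python3 -m crank '-0.5 0 -1 0 0 0 0;-0.5 0 -2 0 0 0 0;-0.5 0 -2 0 0 0 0;-0.5 0 -2 0 0 0 0;-0.5 0 -2 0 0 0 0;-0.5 0 -2 0 0 0 0;-0.5 0 -1 0 0 0 0;-0.5 0 0 0 0 0 0' 70
python3 -c "
from h import *
go(.55,-.06,.1,.9);im=tips()
cv2.imwrite('pics/side5.png',im[60:300,220:540,::-1].repeat(2,0).repeat(2,1))"
```

```text
time: 6.37
ee_pos: [0.4762, -0.2797, 0.1091]
ee_rot: [-1.571, -0.001, 1.397]
contact_force: [1.2, -0.2, -2.1]
finger_gap: 0.656
t 6.37 p [ 0.4762 -0.2797  0.1091] r [-1.571e+00 -1.000e-03  1.397e+00] gap 0.656 F [ 1.2 -0.2 -2.1]
tool cm [22.92  0.93 -3.46] rv [0.    0.497 0.001]
near zlow [0.1402 0.1409 0.1431 0.1443 0.1457 0.146  0.1471 0.1474] u [0.033 0.043] v [-0.009  0.008]
far zlow [0.1643 0.1663 0.1669 0.1669 0.1674 0.1674 0.1678 0.1678] u [-0.054 -0.025] v [-0.009  0.014]
```

View pics/side5.png

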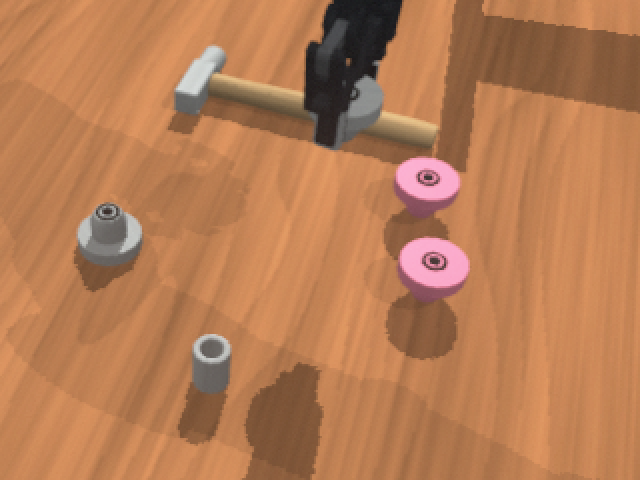

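The bush is lifted and held level, and the others haven't moved. Carry it to the eye.

```bash
python3 -m crank '-0.5 1.5 0 0.2 0 0 0;-0.5 2.7 0 0.2 0 0 0;-0.5 2.7 0 0.2 0 0 0;-0.5 2.7 0 0.2 0 0 0;-0.5 2.7 0 0.2 0 0 0;-0.5 2.7 0 0.2 0 0 0;-0.5 2.7 0 0.2 0 0 0;-0.5 2.7 0 0.2 0 0 0' 70
python3 -m crank '-0.5 2.7 0 0.2 0 0 0;-0.5 2.7 0 0.2 0 0 0;-0.5 2.7 0 0.2 0 0 0;-0.5 2.7 0 0.2 0 0 0;-0.5 2.7 0 0.2 0 0 0;-0.5 2.7 0 0.2 0 0 0;-0.5 2 0 0.2 0 0 0;-0.5 0 0 0 0 0 0'
python3 -m crank '-0.5 0 0 0 0 0.1 0;-0.5 0 0 0 0 0.1 0;-0.5 0 0 0 0 0.1 0;-0.5 0 0 0 0 0.1 0;-0.5 0 0 0 0 0.1 0;-0.5 0 0 0 0 0.1 0;-0.5 0 0 0 0 0.1 0;-0.5 0 0 0 0 0 0'
python3 -c "
from h import *
go(.517,.157,.1,.6)"
```

```text
time: 7.08
ee_pos: [0.4889, -0.0753, 0.0982]
ee_rot: [-1.558, 0.004, 1.382]
contact_force: [0.1, 0.4, -2.7]
finger_gap: 0.656
time: 7.75
ee_pos: [0.5005, 0.1222, 0.0852]
ee_rot: [-1.54, 0.008, 1.391]
contact_force: [-0.7, 1.1, -2.9]
finger_gap: 0.658
time: 8.42
ee_pos: [0.4923, 0.1212, 0.0729]
ee_rot: [-1.547, 0.045, 0.663]
contact_force: [-0.2, -0.1, -1.5]
finger_gap: 0.659
t 8.42 p [0.4923 0.1212 0.0729] r [-1.547  0.045  0.663] gap 0.659 F [-0.2 -0.1 -1.5]
tool cm [ 4.02 -2.86  1.37] rv [-0.022  0.062 -0.046]
```

```bash
python3 -m crank '-0.5 1.3 -0.4 0.5 -0.022 0.03 -0.046;-0.5 1.4 -0.3 0.5 0 0 0;-0.5 1.3 -0.3 0.4 0 0 0;-0.5 0 0 0 0 0 0;-0.5 0 0 0 0 0 0'
python3 -c "
from h import *
go(.517,.157,.07,.6)
for n in('side','top'):
    im,d=bot.camera(n);np.savez(n+'6.npz',im=im,d=d);c=im[300:480,180:420] if n=='side' else im[150:330,100:340]
    cv2.imwrite('pics/%s6.png'%n,cv2.resize(c[...,::-1],None,fx=2.5,fy=2.5))"
```

```text
time: 8.83
ee_pos: [0.513, 0.1539, 0.0769]
ee_rot: [-1.569, 0.007, 0.644]
contact_force: [-0.1, -0.3, -1.8]
finger_gap: 0.653
t 8.83 p [0.513  0.1539 0.0769] r [-1.569  0.007  0.644] gap 0.653 F [-0.1 -0.3 -1.8]
tool cm [0.51 0.69 0.01] rv [-0.001  0.044 -0.007]
```

View pics/side6.png

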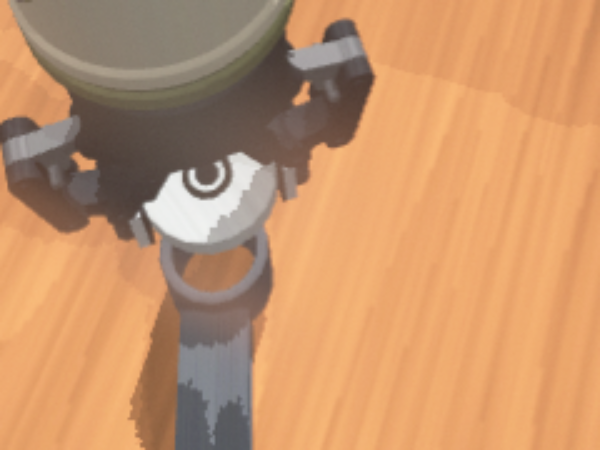

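The flange-up bush hangs over the eye: flange at about (205,190) and rim at (217,262) in the crop. I'll measure the flange centre from depth.

Run:
```python
from h import *
f=np.load('side6.npz');im,d=f['im'],f['d'];P=pts('side',d)
hsv=cv2.cvtColor(im,cv2.COLOR_RGB2HSV)
k=(hsv[...,1]<60)&(hsv[...,2]>90);k[:,:232]=0;k[:,292:]=0;k[:355]=0;k[402:]=0
z=P[...,2];zt=np.median(z[375:385,250:275]);print("ztop",zt)
m=(k&(abs(z-zt)<.004)).astype(np.uint8);Q=P[m>0]
print(len(Q));A=np.c_[Q[:,:2],np.ones(len(Q))];s=np.linalg.lstsq(A,Q[:,2],rcond=None)[0];print("slopes",s[:2].round(3))
# lower (camera-side) arc of the flange edge, rays onto plane zt, circle r=29 fixed
E_=[]
for c in range(242,286):
    r=np.where(m[:,c])[0]
    if len(r):E_.append(ray('side',(c,r.max()+.5),zt)[:2])
E_=np.array(E_)
from scipy.optimize import least_squares
s=least_squares(lambda q:np.hypot(*(E_-q).T)-.029,Q[:,:2].mean(0),loss='soft_l1',f_scale=.001);print(s.x,np.std(s.fun),E_[::8].round(3).tolist())
ring=(hsv[...,2]<90);ring[:360]=0;ring[382:]=0;ring[:,:252]=0;ring[:,:]&=True;ring[:,274:]=0
ring&=(abs(z-zt)<.006);print("ring centre",P[ring].mean(0),ring.sum())
ys,xs=np.where(ring);print("bbox centre ray",ray('side',((xs.min()+xs.max())/2,(ys.min()+ys.max())/2),zt))
```

```text
ztop 0.13392119645380313
1377
slopes [ 0.001 -0.038]
[0.5133699  0.15408599] 0.0003713741186809999 [[0.525, 0.18], [0.515, 0.183], [0.507, 0.183], [0.5, 0.179], [0.493, 0.175], [0.487, 0.167]]
ring centre [nan nan nan] 0<stdin>:17: RuntimeWarning: Mean of empty slice.
  ret = um.true_divide(
Traceback (most recent call last):
ValueError: zero-size array to reduction operation minimum which has no identity
```

The flange centre (0.5134, 0.1541), top 0.134, matches the TCP in x and y. The eye in the same camera is (0.5167, 0.158), so shift about +3.5 mm in x and y. Seated, the TCP should read about 0.007 in z.

```bash
python3 -m crank '-0.5 0.5 0.9 0 0 0.04 0;-0.5 0 1.2 0 0 0 0;-0.5 0 1.2 0 0 0 0;-0.5 0 0 0 0 0 0;-0.5 0 0 0 0 0 0'
python3 -c "
from h import *
go(.5165,.1577,.007,.6)"
```

```text
time: 9.35
ee_pos: [0.515, 0.1525, 0.0409]
ee_rot: [-1.57, 0.01, 0.604]
contact_force: [-0.4, -0.5, -2.0]
finger_gap: 0.666
t 9.35 p [0.515  0.1525 0.0409] r [-1.57   0.01   0.604] gap 0.666 F [-0.4 -0.5 -2. ]
tool cm [0.45 3.38 0.34] rv [-0.001  0.004 -0.01 ]
```

```bash
python3 -m crank '-0.5 0.4 0 0.4 0 0 -0.01;-0.5 0.1 0 0.1 0 0 0;-0.5 0 0 0 0 0 0'
python3 -c "
from h import *
go(.5165,.1577,.007,.6)"
```

```text
time: 9.6
ee_pos: [0.516, 0.159, 0.0411]
ee_rot: [-1.57, -0.0, 0.604]
contact_force: [-0.3, -0.1, -2.4]
finger_gap: 0.653
t 9.6 p [0.516  0.159  0.0411] r [-1.57  -0.     0.604] gap 0.653 F [-0.3 -0.1 -2.4]
tool cm [-0.03  3.41 -0.14] rv [-0.001  0.004  0.   ]
```

```bash
python3 -m crank '-0.5 0 0.8 -0.1 0 0 0;-0.5 0 0.8 0 0 0 0;-0.5 0 0 0 0 0 0'
python3 -c "
from h import *
go(.5165,.1577,.007,.6)"
```

```text
time: 9.85
ee_pos: [0.5177, 0.159, 0.0252]
ee_rot: [-1.57, -0.004, 0.606]
contact_force: [-0.4, -0.1, -2.9]
finger_gap: 0.652
t 9.85 p [0.5177 0.159  0.0252] r [-1.57  -0.004  0.606] gap 0.652 F [-0.4 -0.1 -2.9]
tool cm [-0.18  1.82 -0.04] rv [-0.001  0.006  0.004]
```

The spigot is below the rim with no contact force. Lower it the rest of the way.

```bash
python3 -m crank '-0.5 -0.15 0.6 0 0 0 0;-0.5 0 0.6 0 0 0 0;-0.5 0 0 0 0 0 0'
python3 -m crank '-0.5 0 0.3 0 0 0 0;-0.5 0 0.2 0 0 0 0;-0.5 0 0 0 0 0 0'
python3 -c "
from h import *
go(.5165,.1577,.007,.6)"
```

```text
time: 10.1
ee_pos: [0.5161, 0.1579, 0.0114]
ee_rot: [-1.57, -0.003, 0.606]
contact_force: [0.4, -0.3, -2.2]
finger_gap: 0.658
time: 10.35
ee_pos: [0.5165, 0.1579, 0.0082]
ee_rot: [-1.569, -0.004, 0.605]
contact_force: [-0.8, -0.5, -1.2]
finger_gap: 0.658
t 10.35 p [0.5165 0.1579 0.0082] r [-1.569 -0.004  0.605] gap 0.658 F [-0.8 -0.5 -1.2]
tool cm [-0.01  0.12 -0.02] rv [-0.002  0.005  0.004]
```

It is within about 1 mm of seated. Release and retreat upward.

```bash
python3 -m crank '0.6 0 0 0 0 0 0;1 0 0 0 0 0 0;1 0 0 0 0 0 0;1 0 0 0 0 0 0;1 0 0 0 0 0 0'
python3 -m crank '1 0 -1 0 0 0 0;1 0 -1.5 0 0 0 0;1 0 -2 0 0 0 0;1 0 -3 0 0 0 0;1 0 -3 0 0 0 0;1 0 -3 0 0 0 0;1 0 -3 0 0 0 0;1 0 0 0 0 0 0'
python3 - <<'E'
from h import *
go(.5165,.1577,.2,.6)
im,d=bot.camera('side');P=pts('side',d);np.savez('side7.npz',im=im,d=d)
c=im[300:480,180:420];cv2.imwrite('pics/side7.png',cv2.resize(c[...,::-1],None,fx=2.5,fy=2.5))
hsv=cv2.cvtColor(im,cv2.COLOR_RGB2HSV)
m=((abs(P[...,2]-.064)<.006)&(abs(P[...,0]-.517)<.04)&(abs(P[...,1]-.157)<.04)).astype(np.uint8)
Q=P[m>0];print(len(Q),Q.mean(0),"median z",np.median(Q[:,2]));print(blob('side',im,(220,340,320,460),m,.064))
E
```

```text
time: 10.77
ee_pos: [0.518, 0.1584, 0.0091]
ee_rot: [-1.57, -0.007, 0.605]
contact_force: [0.2, 0.7, -0.0]
finger_gap: 1.001
time: 11.43
ee_pos: [0.5152, 0.1561, 0.1838]
ee_rot: [-1.57, -0.002, 0.604]
contact_force: [1.2, 0.5, 0.5]
finger_gap: 1.002
t 11.43 p [0.5152 0.1561 0.1838] r [-1.57  -0.002  0.604] gap 1.002 F [1.2 0.5 0.5]
tool cm [ 0.2  -1.62  0.06] rv [-0.001  0.004  0.002]
2012 [0.51588537 0.15851065 0.06465755] median z 0.0647428331595321
[0.5163 0.1577 0.0288 0.5165 0.158  0.0298]
```

View pics/side7.png

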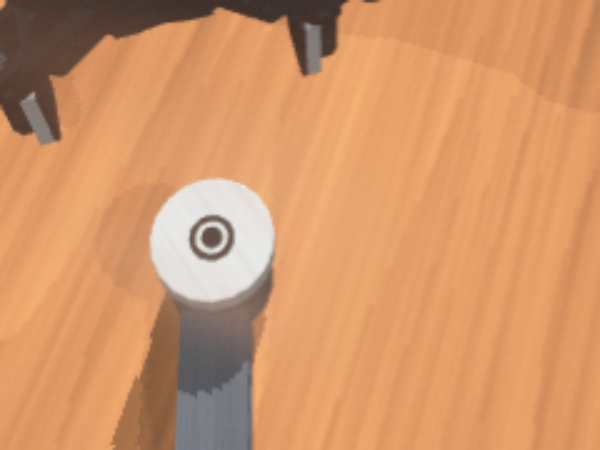

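The bush sits flange up on the eye, at (212,240) in the crop. Its top is at 0.0647 m (64 mm expected), centred at (0.516, 0.158), and the gripper is clear. Hand in.

```bash
python3 -c "
from workcell import bot
print(bot.close_job())"
```

```text
the job is handed in; nothing more can be done
None
```

The flange-up steel bush is in the empty eye, let go, and the job was handed in at about 11.5 s. No verdict is reported.

**Last checks:**
- **Seating:** the flange top measured 64.7 mm above the bench, against 64 mm when fully seated.
- **Centring:** the flange centre is at (0.516, 0.158), within about 1 mm of the eye as the side camera sees it. The top camera put the eye about 2 mm away in y.
- **Upright:** the flange looks level in the last picture; I did not compute its tilt after release.
- **Gripper:** open and raised about 17 cm clear. Contact force stayed at a few newtons in every reading.
- **Other parts:** I last saw the upside-down bush and the sleeve undisturbed just after lifting the bush. I took no later measurement; the carry passed well above the sleeve.

**What disagreed:**
- **TCP height:** the reported height read about 25 mm lower than the fingertips seen in the depth images. Gripping height was set from the images, which held up.
- **Viewing:** I viewed nine pictures. One saved top-camera crop was never viewed.

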